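Press the caliper into its foam pocket

TASK

Put the digital caliper away in its die-cut pocket in the dark foam tool insert, display up, with its jaws at the jaw end of the pocket. The pocket grips it lightly, so press it down until it lies flat and fully home below the foam's top face. Leave the wrench and the combination square where they are.

Things in the scene. Friction and masses are not known exactly. Their poses are not given: they have to be found in the camera images.
- caliper_grip (a point): Digital caliper lying display up, 230 long, 80 wide over the jaws (mm). Point: centre of the grip, mid-width, half-way up the 13 thick body, 6.5 over its underside. x runs across the 39 wide body (grip it so), y along the beam to the jaws, z up. Body y -35 to 57, beam -138 to 92; jaws y 37 to 92, long ones to x -51.5, short to x 28.5; thumb roller at x -25.5, y -34 to -20. 0.17 kg.
- pocket (a point): Caliper pocket in dark foam (180x280x28 mm, fixed). Point and axes: the caliper's grip point when fully home, y to the jaw end, z up; floor 6.5 below, foam top 9.5 above. Room 6 each side of the body, 7 at ends. Sprung foam tongues hold it 5-8 too high until pressed with 4-8 N; then it stays. Finger scoops, floor 14.5 below, span y +-19, x +-63. Red hex keys in another pocket, top 12 above.
- arbor_wrench: Bystander: flat steel wrench 229 x 44 x 8 mm, lying on the bench; origin at the centre of its underside, y along it. Not to be moved.
- combination_square: Bystander: combination square with a 300 mm steel rule and black head, 110 mm wide, 26 mm high; origin at the centre of its underside, x along the rule. Not to be moved.

How it is judged:
At the end, for the whole second after the job is handed in: The caliper lies display up in its pocket: grip point within 12 mm of the pocket's point in plan and no more than 3.5 mm above it, within 10 degrees of the pocket's direction and within 5.7 degrees of level (horizontal distance between caliper_grip and pocket below 0.012 m and z of caliper_grip in the frame of pocket below 0.0035 m and angle between the y axis of caliper_grip and the y axis of pocket, either way round below 0.175 rad and angle between caliper_grip's own z axis and vertical below 0.1 rad); the robot touches nothing.
It fails at once if the wrench is moved by more than 30 mm (distance of arbor_wrench from where it was at the start of the episode above 0.03 m).
It fails at once if the combination square is moved by more than 30 mm (distance of combination_square from where it was at the start of the episode above 0.03 m).
It also fails if it takes over 45 s, if anything falls off the work surface, if the arm or the gripper's body presses on something with over 40 N, if the wrist force passes 120 N, or if a joint passes its speed limit or range.

ROBOT

A 6-joint arm with a two-finger parallel gripper is mounted at the origin on a cart in front of the work surface, level with it; the furniture and walls round the work are solid. World frame = base frame: x ahead of the robot, y to its left, z up, the work surface at z = 0. Lengths are in m, angles in rad, forces in N, time in s.
With the tool pointing down it reaches from about 0.375 to 0.975 m from the base axis. Payload 3.8 kg.
Tool frame: the origin (TCP) lies midway between the tips of the shut fingers; the grasp point (between the pads) lies 19 mm behind it (grip_depth is the distance from the TCP to the grasp point, in m); z points along the fingers, y is the line along which they close (so a half turn about z gives the same grasp; the last joint's range is limited). The gripper opens to 85 mm and grips with 20 to 120 N. Pads are 22 mm wide; open, the fingers measure 114 mm over their backs; the gripper's body (76 mm by 85 mm) begins 54 mm behind the grasp point. The pads swing forward as they close: fully open they stand 13 mm farther back than shut.
Start: joints at [1.179, 0.264, 1.604, -0, 1.274, -0.037], TCP at [0.234, 0.633, 0.231] pointing down, gripper open.
Joint ranges: [-2.63, 2.63], [-0.94, 2.18], [0.31, 2.57], [-1.31, 4.45], [0, 2.66], [-2.55, 2.55]. Speed limits (rad/s): [2.57, 2.57, 3.14, 3.14, 3.14, 3.14].

INTERFACE

Orientations are given as a 3x3 rotation matrix whose columns are the frame's x, y, z axes.
In Python, from bench import move_pose, move_straight, move_joints, command_gripper, pause, ik, sense, camera, MotionError, sign_off, recognise, pinpoint, grip_depth gives the robot as it stands. The module is installed in compiled form; this text tells all that it offers. Calls block until the motion is done:
- move_pose(position, orientation): joint-space move of the TCP to a pose.
- move_straight(position, rotation=None, max_speed=0.15): straight line of the TCP; rotation=None keeps the orientation; max_speed is the mean speed in m/s.
- move_joints(angles): joint-space move.
- command_gripper(opening, newtons=None): finger opening in m; newtons is the grip in N (None keeps the last); returns when the fingers have stopped.
- pause(seconds).
- ik(position, orientation): joint angles nearest the present ones, or None.
- sense(): the state.
- camera(name): name is "side" or "top"; returns a dict with "image" (480x640x3 uint8, red, green, blue), "range_z" (480x640 float32, m along the optical axis (not along the pixel's ray), 0 where there is no reading), "mtx" (3x3 intrinsics, pixels), "R" (3x3) and "t" (3): a world point X has camera coordinates R X + t. Camera axes: x right, y down, z forward; pixel columns grow to the right and rows downward; lengths in m; the calibration is good to about 2 mm. A picture is of the moment at which its call begins.
A pose or a line that the arm cannot do raises MotionError and nothing moves.
- sign_off(): hands the job in; it is judged then, once.
Trained networks look in the newest picture that a camera, given by its name, has taken for a name from the list of things; names that differ only in an ending like _2 or _b are one class to them, and where a whole thing is asked for, a point or a joint stands for the part that bears it (a point fixed in the world has none). Each returns a list of dicts, best first, with "conf" (0 to 1); they miss things now and then, are a little off and sometimes report something else, mostly with a low value. They report only what shows in the picture. A call takes as long as a camera call.
- recognise(camera, thing): "extent" ([left, top, right, bottom] in pixels, round what is visible of it).
- pinpoint(camera, thing): "location" ([column, row] in pixels: a listed point, or the origin of a listed thing).
The state is a dict: "clock": time; "joint_pos": joint angles; "qd": joint speeds; "effort": joint torques, N m; "tcp_pos": TCP position; "ee_rot": TCP orientation; "ft_force": force on the tool from outside, world axes, zero at the start; "torque": the same for the moment, N m; "gripper_width": finger opening in m; "grip_force": force on a finger pad.
Only numpy, scipy, OpenCV 4.12 (cv2) and the standard library are available. Lean on these libraries where they do the work, as an engineer would, in place of code of your own. Each camera call takes 0.05 s, during which the arm holds its last target. There are 200 camera calls.

## Working session

There is one attempt and no reset: what is moved stays moved. The work goes in short steps, each a Python script; the robot and the scene stay as the last script left them, time stands still between calls to the robot, and variables do not carry over. Pictures are saved under pics/ and viewed, at most 10 in all, crops included, and the job is handed in when it is done.

```bash
mkdir -p pics; cat > h.py <<'E'
import numpy as np, cv2
from bench import *
def world(c,uv,z=None):
    u,v=uv; K,R,t=c["mtx"],c["R"],c["t"]
    ray=R.T@np.linalg.inv(K)@np.array([u,v,1.]); o=-R.T@t
    if z is None:
        p=c["range_z"][int(v)-1:int(v)+2,int(u)-1:int(u)+2]; d=np.median(p[p>0]); return o+ray*d
    return o+ray*(z-o[2])/ray[2]
def save(c,n): cv2.imwrite("pics/"+n,c["image"][:,:,::-1])
E
python3 - <<'E'
from h import *
for n in("top","side"):
    c=camera(n); save(c,n+"1.png"); print(n,-c["R"].T@c["t"])
    np.savez(n+"1.npz",**c)
    for th in("caliper_grip","pocket","arbor_wrench","combination_square"):
        for d in pinpoint(n,th)[:2]: print(th,np.round(d["location"],1),round(d["conf"],2),world(c,d["location"]).round(4))
        for d in recognise(n,th)[:1]: print('  ext',np.round(d["extent"]),round(d["conf"],2))
E
```

```text
top [0.36275718 0.00718968 1.57852813]
caliper_grip [227.8 245.2] 0.59 [0.5508 0.2686 0.0135]
  ext [202. 226. 267. 270.] 0.83
pocket [142.7 256.4] 0.63 [0.5086 0.5411 0.0077]
pocket [376.8 249.9] 0.56 [ 0.5482 -0.2105  0.0053]
  ext [339. 223. 431. 282.] 0.64
arbor_wrench [474.6 243.3] 0.93 [ 0.5769 -0.5246  0.0086]
arbor_wrench [228.1 246.2] 0.28 [0.5477 0.2676 0.0125]
  ext [438. 238. 510. 253.] 0.73
combination_square [141.6 255. ] 0.87 [0.5126 0.5432 0.0126]
  ext [123. 210. 162. 301.] 0.8
side [0.18290753 1.71899245 1.17540133]
caliper_grip [298.4 284.2] 0.64 [0.5443 0.2707 0.0103]
  ext [287. 259. 317. 303.] 0.94
pocket [323.  202.7] 0.82 [ 0.5633 -0.2458  0.0071]
  ext [293. 179. 354. 228.] 0.92
arbor_wrench [334.9 171.2] 0.47 [ 5.652e-01 -5.274e-01 -2.000e-04]
  ext [327. 159. 343. 185.] 0.71
combination_square [283.5 350. ] 0.78 [ 5.236e-01  5.513e-01 -1.000e-04]
  ext [231. 332. 340. 364.] 0.72
```

```bash
python3 - <<'E'
from h import *
im=cv2.imread("pics/top1.png"); cv2.imwrite("pics/t1c.png",cv2.resize(im[205:305,185:445],(780,300),interpolation=cv2.INTER_CUBIC))
im=cv2.imread("pics/side1.png"); cv2.imwrite("pics/s1c.png",cv2.resize(im[150:320,240:400],(560,595),interpolation=cv2.INTER_CUBIC))
E
```

```text
(no output)
```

View pics/t1c.png

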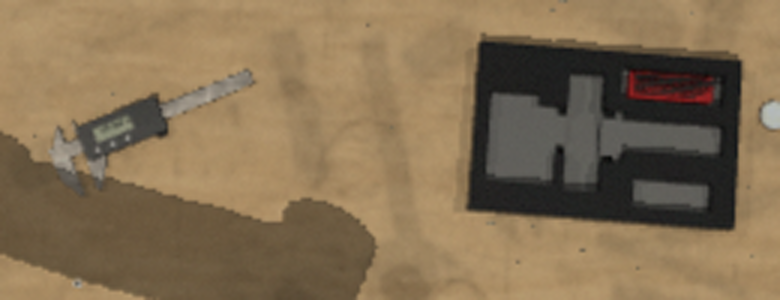

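View pics/s1c.png

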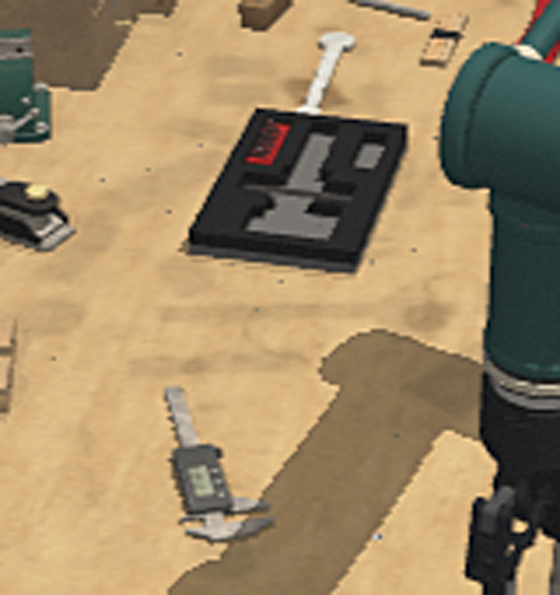

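View pics/top1.png

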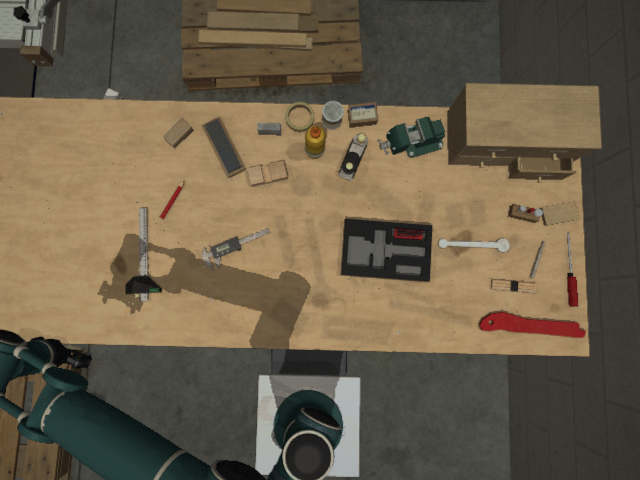

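The top view shows the caliper at about (228,245), display up. Its jaws point left (+y) and its long jaws down (-x). The foam is at about (387,250), with the pocket's jaw end also on the left and the same handedness. The wrench is to the right of the foam at (474,244) and the square is on the left at (142,255). Next I'll rectify both regions to 1 mm/px and fit them.

```bash
cat > fit.py <<'E'
from h import *
def rect(c,x0,y0,z,n=320,s=0.001):
    # image: rows down = -x world, cols right = -y world
    r,q=np.mgrid[0:n,0:n]; X=np.stack([x0-(r-n/2)*s,y0-(q-n/2)*s,np.full((n,n),z)],-1)@c["R"].T+c["t"]
    p=X@c["mtx"].T; p=(p[...,:2]/p[...,2:]).astype(np.float32)
    return cv2.remap(c["image"],p[...,0],p[...,1],cv2.INTER_CUBIC), cv2.remap(c["range_z"],p[...,0],p[...,1],cv2.INTER_LINEAR)
if __name__=="__main__":
    out=[]
    for x0,y0,z in((.55,.26,.013),(.55,-.24,.02)):
        row=[]
        for n in("top","side"):
            c=dict(np.load(n+"1.npz")); im,_=rect(c,x0,y0,z); im=im[:,:,::-1].copy()
            for k in range(0,320,40): cv2.line(im,(k,0),(k,4),(0,255,255),1); cv2.line(im,(0,k),(4,k),(0,255,255),1)
            row.append(im)
        out.append(np.hstack(row))
    cv2.imwrite("pics/rect.png",cv2.resize(np.vstack(out),(600,600)))
E
python3 fit.py
```

```text
(no output)
```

View pics/rect.png

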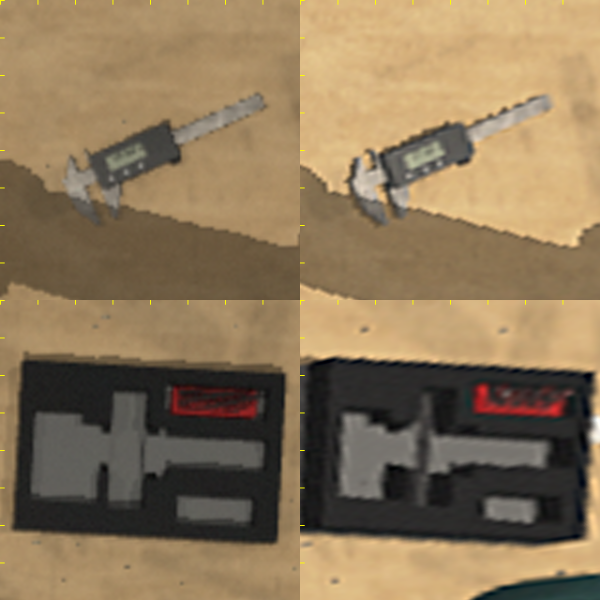

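```bash
cat > fit2.py <<'E'
from fit import *
from scipy.optimize import minimize
from scipy.ndimage import map_coordinates, gaussian_filter
def fit_cal(c,p0,z=.013):
    n=320; im,_=rect(c,.55,.26,z); g=im.astype(float); br=g.max(2); sat=g.max(2)-g.min(2)
    m=((br<105)&(sat<22)).astype(np.uint8)
    m=gaussian_filter(cv2.morphologyEx(m,cv2.MORPH_CLOSE,np.ones((19,19))).astype(float),1.5)
    xs,ys=np.meshgrid(np.arange(-32,33),np.arange(-50,75),indexing="ij")
    T=((abs(xs)<=19.5)&(ys>=-35)&(ys<=57))|((xs<=-19)&(xs>=-25.5)&(ys>=-34)&(ys<=-20))
    T=gaussian_filter(T.astype(float),1.5)
    def f(p):
        X=p[0]+(xs*np.sin(p[2])-0*xs+ys*np.cos(p[2]))*1e-3; Y=p[1]+(-xs*np.cos(p[2])+ys*np.sin(p[2]))*1e-3
        return ((map_coordinates(m,[(.55-X)*1e3+n/2,(.26-Y)*1e3+n/2],order=1)-T)**2).mean()
    best=min((minimize(f,[p0[0],p0[1],a],method="Nelder-Mead",options=dict(initial_simplex=[[p0[0],p0[1],a],[p0[0]+.006,p0[1],a],[p0[0],p0[1]+.006,a],[p0[0],p0[1],a+.1]])) for a in (1.75,1.9,2.05)),key=lambda r:r.fun)
    return best.x,best.fun
if __name__=="__main__":
    for n in("top","side"):
        c=dict(np.load(n+"1.npz")); print(n,fit_cal(c,[.55,.268]))
    c=dict(np.load("top1.npz"))
    def feat(z):
        im,_=rect(c,.55,-.24,z); g=im.astype(float); return g.max(2),g.max(2)-g.min(2)
    br,sat=feat(.028); m=((br<130)&((sat<25)|(im_red:=False))).astype(np.uint8)
    m=cv2.morphologyEx(m,cv2.MORPH_CLOSE,np.ones((35,35))); m=cv2.morphologyEx(m,cv2.MORPH_OPEN,np.ones((9,9)))
    k=max(cv2.findContours(m,0,2)[0],key=cv2.contourArea); r=cv2.minAreaRect(k); print(r)
    b=cv2.boxPoints(r); e=max([b[1]-b[0],b[2]-b[1]],key=np.linalg.norm); e=e if e[0]<0 else -e  # toward left (+y)
    a=np.arctan2(-e[0],-e[1]); print("angle of pocket y",a)
    for z in(.012,.02,.028):
        br,sat=feat(z); P0=np.array([.565,-.215]); d=np.array([np.cos(a),np.sin(a)]); xd=np.array([d[1],-d[0]])
        xs,ys=np.meshgrid(np.arange(-90,91),np.arange(-160,130),indexing="ij")
        X=P0[0]+(xs*xd[0]+ys*d[0])*1e-3; Y=P0[1]+(xs*xd[1]+ys*d[1])*1e-3
        A=map_coordinates(br,[(.55-X)*1e3+160,(-.24-Y)*1e3+160],order=1)
        if z==.02: cv2.imwrite("pics/al.png",A)
        def edges(p,o,th=68): return [round(float(o[i]+(th-p[i])/(p[i+1]-p[i])),1) for i in range(len(p)-1) if (p[i]-th)*(p[i+1]-th)<0]
        for nm,p,o in(("scoop x",A[:,155:165].mean(1),np.arange(-90,91)),("scoop y +x",A[90+35:90+55].mean(0),np.arange(-160,130)),("scoop y -x",A[35:55].mean(0),np.arange(-160,130)),("ends",A[80:100].mean(0),np.arange(-160,130)),("beam x",A[:,30:80].mean(1),np.arange(-90,91)),("jaw x",A[:,220:250].mean(1),np.arange(-90,91))): print(z,nm,edges(p,o))
E
python3 fit2.py
```

```text
top (array([0.54838684, 0.26673235, 1.98819135]), np.float64(0.061163865493714255))
side (array([0.54964185, 0.27671491, 1.94391828]), np.float64(0.07520965360175463))
((149.80844116210938, 161.54368591308594), (296.8638916015625, 182.30142211914062), 3.094058036804199)
angle of pocket y 1.5167948
0.012 scoop x [-68.2, 47.3, 77.4]
0.012 scoop y +x [-139.9, -126.4, -55.5, -46.5, -7.5, 10.7, 115.2]
0.012 scoop y -x [-18.8, 15.5, 28.8, 98.1, 114.5]
0.012 ends [-140.5, 98.2, 114.7]
0.012 beam x [-83.5, -60.5, -23.8, 2.6, 27.8, 39.0, 77.5]
0.012 jaw x [-67.9, 21.3, 77.2]
0.02 scoop x [-68.9, 46.0, 75.8]
0.02 scoop y +x [-137.5, -125.9, -53.9, -45.3, -4.4, -2.2, 115.6]
0.02 scoop y -x [-17.7, 16.6, 29.6, 98.7, 115.0]
0.02 ends [-136.7, 21.0, 21.2, 98.7, 115.2]
0.02 beam x [-84.1, -61.3, -24.8, 1.5, 26.6, 38.2, 76.0]
0.02 jaw x [-68.7, 20.1, 75.7]
0.028 scoop x [-69.6, 44.6, 74.2]
0.028 scoop y +x [-135.0, -126.3, -52.4, -44.2, 116.1]
0.028 scoop y -x [-16.6, 17.6, 30.5, 99.3, 115.5]
0.028 ends [-122.4, -107.8, -106.5, -103.8, -92.3, -89.7, -43.1, -30.0, -23.2, 20.3, 25.7, 99.2, 115.6]
0.028 beam x [-84.8, -62.1, -25.9, 0.4, 25.3, 37.4, 74.5]
0.028 jaw x [-69.4, 18.9, 74.2][ WARN:0@0.545] global loadsave.cpp:1063 imwrite_ Unsupported depth image for selected encoder is fallbacked to CV_8U.
```

```bash
cat >> h.py <<'E'
Z=np.array([0,0,-1.])
def rot(a,s=1):
    y=s*np.array([np.sin(a),-np.cos(a),0]); return np.column_stack([np.cross(y,Z),y,Z])
CAL=(.5485,.2675,1.988); POC=(.5533,-.2149,1.5168)
def st(m=""):
    s=sense(); print(m,round(s["clock"],2),np.round(s["tcp_pos"],4),"F",np.round(s["ft_force"],1),"w",round(s["gripper_width"],4),"g",round(s["grip_force"],1)); return s
E
python3 - <<'E'
from h import *
st("start"); print(grip_depth)
for s in(1,-1):
    print(s,[None if (q:=ik([*p[:2],.1],rot(p[2],s))) is None else np.round(q,2) for p in(CAL,POC)])
s=min((1,-1),key=lambda s:max(abs(ik([*p[:2],.1],rot(p[2],s))[5]) if ik([*p[:2],.1],rot(p[2],s)) is not None else 9 for p in(CAL,POC)))
print("s",s)
move_pose([*CAL[:2],.10],rot(CAL[2],s)); command_gripper(.06,40); st("above")
move_straight([*CAL[:2],.02],max_speed=.12)
move_straight([*CAL[:2],.001],max_speed=.04); st("down")
command_gripper(.0,40); st("closed")
move_straight([*CAL[:2],.03],max_speed=.05); st("lift")
c=camera("side"); u=c["mtx"]@(c["R"]@np.array([*CAL[:2],.03])+c["t"]); u=(u[:2]/u[2]).astype(int); print(u)
cv2.imwrite("pics/lift.png",cv2.resize(c["image"][u[1]-60:u[1]+60,u[0]-80:u[0]+80,::-1],(640,480),interpolation=cv2.INTER_CUBIC))
E
```

```text
start 0.9 [0.2345 0.633  0.2313] F [0.4 0.1 0.2] w 0.0854 g 0.0
0.0187
1 [array([ 0.41,  0.26,  1.87, -0.  ,  1.02, -0.  ]), array([-0.41,  0.23,  1.91, -0.  ,  1.01, -0.36])]
-1 [None, None]
s 1
above 3.09 [0.5484 0.2679 0.1001] F [ 0.1 -0.4 -0.1] w 0.06 g 0.0
down 4.53 [0.5483 0.2674 0.0007] F [ 1.3  0.2 -0.4] w 0.0601 g 0.0
closed 4.85 [0.5492 0.2678 0.0016] F [0.9 0.8 2. ] w 0.0379 g 41.3
lift 5.58 [0.5485 0.2675 0.0301] F [-0.1 -0.5 -2. ] w 0.0374 g 40.8
[297 278]
```

View pics/lift.png

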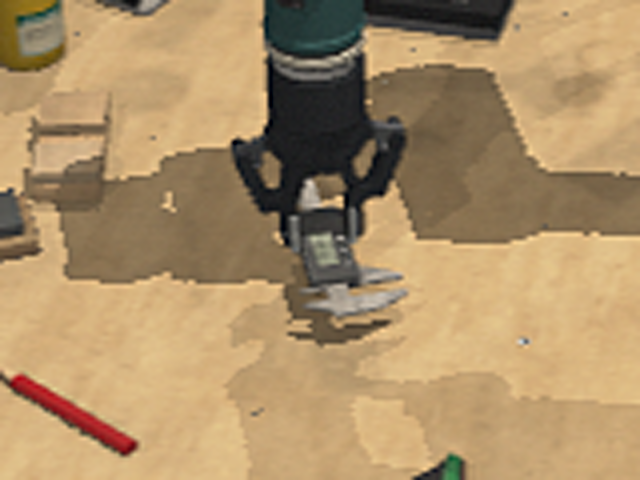

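The side view shows the caliper held level across its body, jaws (330–400, 290) toward the camera. I'll carry it over the pocket and check the alignment in both views.

```bash
python3 - <<'E'
from h import *
from fit import rect
move_straight([*CAL[:2],.10],max_speed=.2)
move_pose([*POC[:2],.09],rot(POC[2])); move_straight([*POC[:2],.05],max_speed=.1); st("over")
row=[]
for n in("top","side"):
    c=camera(n); np.savez(n+"2.npz",**c)
    im,_=rect(c,.55,-.24,.056 if n=="top" else .056); im=im[:,:,::-1].copy()
    # expected outline at body top z
    d=np.array([np.cos(POC[2]),np.sin(POC[2])]); x=np.array([d[1],-d[0]])
    def px(a,b): w=np.array(POC[:2])+(a*x+b*d)*1e-3; return (int(round((160-(w[1]+.24)*1e3)*1)),int(round(160-(w[0]-.55)*1e3)))
    im=cv2.resize(im,None,fx=1.25,fy=1.25)
    S=lambda p:(int(p[0]*1.25),int(p[1]*1.25))
    for a,b in((0,-138),(-51.5,90),(28.5,90),(-51.5,92),(0,92),(19.5,57),(-19.5,57),(19.5,-35),(-19.5,-35)): cv2.circle(im,S(px(a,b)),1,(0,255,0),-1)
    row.append(im)
cv2.imwrite("pics/over.png",np.hstack(row))
E
```

```text
over 8.44 [ 0.5532 -0.2145  0.0495] F [-0.2 -0.5 -1.6] w 0.0375 g 40.8
```

View pics/over.png

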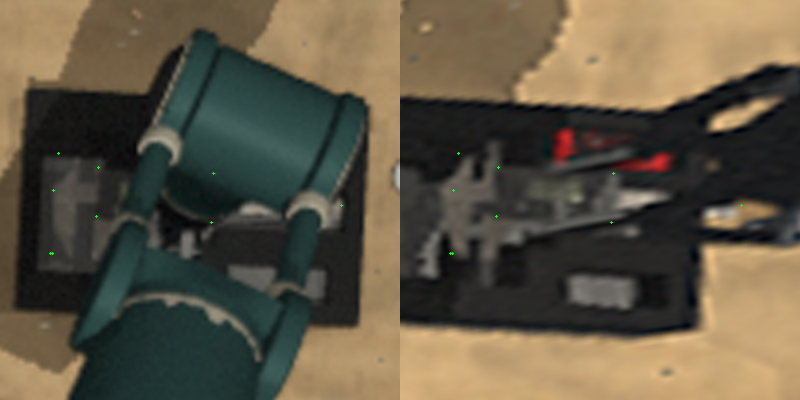

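```bash
python3 - <<'E'
from h import *
d=np.array([np.cos(POC[2]),np.sin(POC[2])]); x=np.array([d[1],-d[0]])
row=[]
for n,(u0,v0,w,h) in(("top",(335,215,50,70)),("side",(285,175,60,50))):
    c=dict(np.load(n+"2.npz")); k=400/w; im=cv2.resize(c["image"][v0:v0+h,u0:u0+w,::-1],(400,int(h*k)),interpolation=cv2.INTER_CUBIC)
    for a,b,z,col in((-51.5,92,.055,0),(28.5,92,.055,0),(0,92,.055,0),(19.5,57,.0615,1),(-19.5,57,.0615,1),(-19.5,-35,.0615,1),(0,-138,.055,0)):
        X=np.array([*(np.array(POC[:2])+[0,.0004]+(a*x+b*d)*1e-3),z]); p=c["mtx"]@(c["R"]@X+c["t"]); p=((p[:2]/p[2]+.5-[u0,v0])*k).astype(int)
        cv2.circle(im,tuple(p),3,((0,255,0),(0,255,255))[col],-1)
    out=np.zeros((560,400,3),np.uint8); out[:min(560,im.shape[0])]=im[:560]; row.append(out)
cv2.imwrite("pics/over2.png",np.hstack(row))
E
```

```text
(no output)
```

View pics/over2.png

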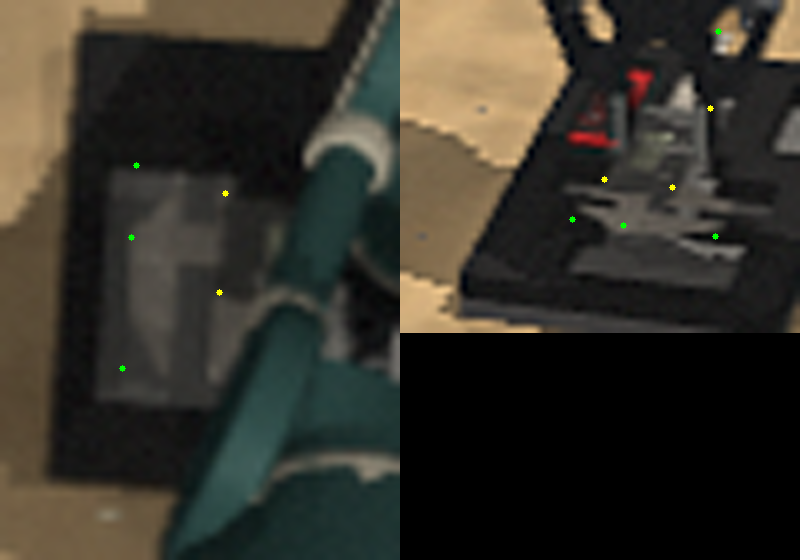

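The jaws and the body's front edge (225, 195–290 in the crop) match the predicted marks to about 2 mm. The margins to the pocket outline work out even once parallax is allowed for. Lowering now.

```bash
python3 - <<'E'
from h import *
for z in(.034,.028,.024,.021,.018,.0155,.0135):
    move_straight([*POC[:2],z],max_speed=.04); s=st(z)
    if abs(s["ft_force"][2]-(-1.6))>25: print("stop"); break
E
```

```text
0.034 9.09 [ 0.553  -0.2148  0.0336] F [ 0.1 -0.8 -1.8] w 0.0377 g 40.8
0.028 9.39 [ 0.553  -0.2147  0.0276] F [-0.3 -0.8 -1.8] w 0.0376 g 40.8
0.024 9.64 [ 0.553  -0.2148  0.0237] F [-0.8 -0.7 -2.1] w 0.038 g 40.8
0.021 9.89 [ 0.5531 -0.215   0.0211] F [-1.9 -0.   0.4] w 0.0381 g 41.0
0.018 10.14 [ 0.5536 -0.2153  0.0186] F [-2.3 -0.8  3.4] w 0.0379 g 41.5
0.0155 10.39 [ 0.5535 -0.2151  0.0156] F [-1.8 -1.   1.3] w 0.038 g 41.3
0.0135 10.64 [ 0.5536 -0.2151  0.0136] F [-0.2 -2.2  3.7] w 0.0375 g 41.6
```

```bash
python3 - <<'E'
from h import *
command_gripper(.058); st("open")
move_straight([*POC[:2],.07],max_speed=.1); st("up")
command_gripper(0.0); d=np.array([np.cos(POC[2]),np.sin(POC[2])])
for off in(.0,.035,-.022):
    p=np.array(POC[:2])+off*d
    move_straight([*p,.045],max_speed=.12); F0=sense()["ft_force"][2]
    move_straight([*p,.032],max_speed=.06)
    for z in np.arange(.030,.0215,-.001):
        move_straight([*p,z],max_speed=.03); s=sense(); f=s["ft_force"][2]-F0
        if f>14: break
    st(f"off {off} zcmd {z:.4f} f {f:.1f}")
    move_straight([*p,.045],max_speed=.12)
move_straight([*POC[:2],.15],max_speed=.2)
move_pose([.45,.15,.25],rot(1.8)); st("away")
row=[]
for n,(u0,v0,w,h) in(("top",(335,215,100,75)),("side",(285,175,80,60))):
    c=camera(n); np.savez(n+"3.npz",**c)
    for q in pinpoint(n,"caliper_grip")[:1]: print(n,q["conf"],world(c,q["location"]),world(c,q["location"],.0185))
    row.append(cv2.resize(c["image"][v0:v0+h,u0:u0+w,::-1],(400,300),interpolation=cv2.INTER_CUBIC))
cv2.imwrite("pics/end.png",np.vstack(row))
E
```

```text
open 10.97 [ 0.5532 -0.2146  0.0132] F [-0.4  0.   0.3] w 0.0583 g 0.0
up 11.69 [ 0.553  -0.2148  0.0699] F [ 0.1 -0.7 -0.1] w 0.0578 g 0.0
off 0.0 zcmd 0.0220 f 18.4 15.25 [ 0.5536 -0.215   0.025 ] F [-7.1  3.8 18.8] w 0.0003 g 9.3
off 0.035 zcmd 0.0220 f 19.5 18.65 [ 0.5555 -0.18    0.025 ] F [-8.2  2.7 19. ] w -0.0002 g 9.6
off -0.022 zcmd 0.0220 f 18.3 22.23 [ 0.5524 -0.237   0.025 ] F [-5.1  3.2 18.7] w 0.0 g 9.1
away 24.72 [0.4502 0.1493 0.2494] F [0.1 0.1 0.9] w -0.0001 g 0.0
side 0.65 [ 0.55829682 -0.21554757  0.01977714] [ 0.55871169 -0.21768553  0.0185    ]
```

View pics/end.png

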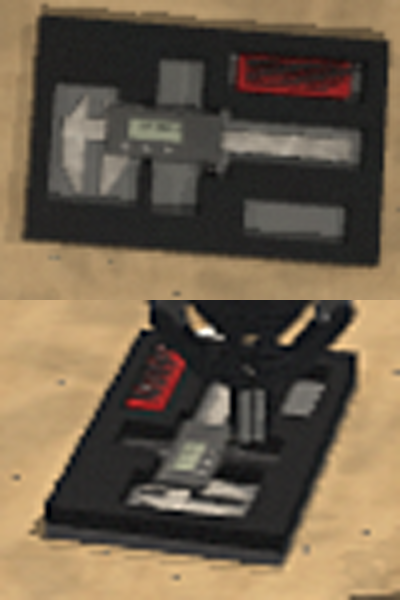

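The caliper lies in the pocket, display up, with its jaws at the jaw end: body at (160,135), jaws at (75,140). Three presses, at the grip point and at +35 and −22 mm along the beam, all stopped at z = 0.025. That is exactly the height of the body's top when it is home and level.

```bash
python3 -c "
from bench import sign_off
print(sign_off())"
```

```text
the job is handed in; nothing more can be done
None
```

The caliper is in its pocket, display up, jaws at the jaw end and pressed flat and home, with the wrench and square never approached; the job is handed in at about 25 s, and no verdict was shown.

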